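# Unlatch the tester's battery cassette

### The job

The motor tester's battery is due for a change, but the hand lamp on its little stand overhangs it. Lift the lamp by its handle and set it upright, wholly on the round rubber mat beside the tester, and let go of it; then pinch the battery cassette's two orange side catches together, draw the cassette straight up out of its bay and finish while holding it by the pinched catches, roughly upright and still, with its underside at least 5 cm above the tester's top. Leave the other things on the bench where they are.

Things in the scene. Friction and masses are not known exactly. Their poses are not given: they have to be found in the camera images.
- tester: motor tester in a black rugged case with a grey top plate, fixed; 220 (x) x 260 (y) x 85 mm high. Origin: centre of its underside, on the bench. The cassette bay and the lamp stand are in its top; small fittings up to 30 mm high stand along its far (+x) edge, 3 buttons 10 mm high near its +y edge.
- stand_top (a point): centre of the top face of the lamp stand, an aluminium disc 52 mm across, 20 mm high on the tester's top plate (its top is 105 mm above the bench), 83 mm from the bay's centre towards the tester's +y
- bay_mouth (a point): centre of the bay's mouth, level with the tester's top plate, 85 mm above the bench; axes as the tester. The bay is 45 mm deep, the mouth 96 mm (x) x 59 mm (y).
- cassette: battery cassette, dark grey block, about 0.35 kg. Origin: centre of its underside. Body 92 (x) x 30 (y) x 85 mm high (55 mm wide at the ends below the plate). Seated: underside 45 mm below the tester's top plate, 40 mm show. Axes as the tester while seated. 2 mm play in the mouth. Hooks on the catches lie under the bay's lips: it comes out only with both pressed in over 4 mm (6 if off-centre).
- cassette_grip (a point): the middle between the two catches at the height to grip them: on the cassette's centre plane, 72 mm above its underside (27 mm above the top plate when seated, 15 mm below the catches' tops). The fingers close along the y axis here.
- catch_left (a joint): the orange side catch on the cassette's +y side, a ribbed upright tab 30 mm wide (along x), 5 mm thick, 42 mm of it above the top plate. Value: how far it is pressed in towards the cassette's body, 0 (released) to 0.008 m (stop). Spring: 2.4 N at 0, 7.2 N at 0.008. The outer faces of the two catches are 56 mm apart when released, 40 mm when both are fully pressed; it moves with the cassette.
- catch_right (a joint): the same on the cassette's -y side, mirrored
- lamp: round hand lamp, yellow and white with a black foot and handle, about 0.42 kg. Origin: centre of its underside. Foot 68 mm across and 35 mm high; above it the head, 100 mm across, up to 100 mm height; the handle on top up to 148 mm. It starts standing on the stand with the head reaching over next to the catch, so fingers cannot get at the catches until it is gone.
- lamp_handle (a point): middle of the lamp's handle, a straight level bar along this x axis, 140 mm above the lamp's underside; bar 90 mm long, 14 mm wide (y), 16 mm high, with a free gap 70 mm long and 32 mm high beneath it
- lamp_foot (a point): centre of the lamp's underside; z up along the lamp
- mat_top (a point): centre of the top face of the round black rubber mat with a green ring, 140 mm across, 5 mm thick, fixed on the bench to the left or right of the tester
- tray: red open parts tray, 130 x 110 x 35 mm, fixed, with two bolts in it; origin at the centre of its underside. Leave alone.
- screwdriver: yellow-handled screwdriver lying on the bench; leave alone
- wrench: steel wrench lying on the bench; leave alone
- tape: blue roll of tape lying flat, 64 mm across, 18 mm high; leave alone
- hub: steel coupling hub, 60 mm across, 40 mm high; leave alone
- can: red can, 54 mm across, 110 mm high; leave alone
There are look-alikes about, which are no part of the job. Several things have the shape of the cassette; the one meant has the colours described above.

How it is judged:
By the outcome, as a careful person would: the job done as asked, in the order asked, and still so for the second after the job is handed in, while the arm keeps its last pose, push and grip.
It also fails if it takes over 58 s, if anything falls off the work surface, if the arm or the gripper's body presses on something with over 40 N, if the wrist force passes 120 N, or if a joint passes its speed limit or range.

### The arm

A 6-joint arm with a two-finger parallel gripper is mounted at the origin on the work surface. World frame = base frame: x ahead of the robot, y to its left, z up, the work surface at z = 0. Lengths are in m, angles in rad, forces in N, time in s.
With the tool pointing down it reaches from about 0.25 to 0.725 m from the base axis. Payload 4 kg.
Tool frame: the origin (TCP) lies at the very end of the fingers, on their centre line; the grasp point (between the pads) lies 19 mm behind it; z points along the fingers, y is the line along which they close (so a half turn about z gives the same grasp; the last joint's range is limited). The gripper opens to 85 mm and grips with 20 to 120 N. Pads are 22 mm wide; open, the fingers measure 114 mm over their backs; the gripper's body (76 mm by 85 mm) begins 54 mm behind the grasp point. The pads swing forward as they close: fully open they stand 13 mm farther back than shut.
Start: joints at [1.279, 0.241, 0.005, 1.335, 0, 1.571], TCP at [0.144, 0.479, 0.231] pointing down, gripper open.
Joint ranges: [-2.72, 2.72], [-1.05, 1.87], [-1.09, 1.28], [-1.99, 2.15], [-1.42, 1.44], [-3.14, 3.14]. Speed limits (rad/s): [2.79, 2.79, 3.14, 3.14, 3.14, 3.14].

### API

Orientations are given as a unit quaternion [x, y, z, w].
In Python, from workcell import bot gives the robot as it stands.
- The arm moves only by the tool carry_out, never from a script. Its argument "increments" is one flat list of numbers, 5 for each row, row after row: the finger opening in cm, from 0 to 8.54, then the shift along the tool's x, y, z in cm, then the turn about the tool's z in rad. A call has exactly 5 rows; each row shifts and turns the commanded pose from where the row before left it, along the tool's axes as they then stand; what a row does not reach is not made up. A row lasts 1/8 s, in which the tool goes at most 62.5 mm and 10.7 degrees, less where a joint would pass 70% of its speed; a pose out of reach is approached as far as the arm can. A call with a gripper value outside its range is refused whole. The fingers move at their own pace and stop on an object; the grip force is fixed at half the most. Time passes only in rows, so rows that do not move let the fingers close, or fill a call up. It gives the time, the measured TCP pose, the force, the opening and the grip force at its end, in the units of the state.
- bot.get_obs(): the state, without advancing time (a new reading comes with each control period).
- bot.camera(name): name is "scene" or "side" or "wrist"; returns a dict with "pixels" (400x640x3 uint8, blue, green, red), "range_z" (400x640 float32, m along the optical axis (not along the pixel's ray), 0 where there is no reading), "mtx" (3x3 intrinsics, pixels), "eye" and "attitude" of the camera in the world. Camera axes: x right, y down, z forward; pixel columns grow to the right and rows downward; lengths in m; the calibration is good to about 2 mm. The wrist camera is an equidistant fisheye: a pixel r from the principal point sees the ray r / f radians off the axis. A picture is of the moment at which its call begins.
- bot.job_done(): hands the job in; it is judged then, once.
Trained networks look in a picture, given as the dict that the camera call returned (one of the last four; its "shot" number tells which), for a name from the list of things; names that differ only in an ending like _2 or _b are one class to them, and where a whole thing is asked for, a point or a joint stands for the part that bears it (a point fixed in the world has none). Each returns a list of dicts, best first, with "p" (0 to 1); they miss things now and then, are a little off and sometimes report something else, mostly with a low value. They report only what shows in the picture. A call takes as long as a camera call. They do not tell look-alikes from the thing itself.
- bot.find_in(picture, name): "xyz" ([x, y, z] in m, in the coordinates of the camera as it stood for that picture, good to about 4 mm: the middle of the surface that is visible of it).
- bot.regions_of(picture, name): "mask" (400x640 bool, what is visible of it).
- bot.place_of(picture, name): "xyz" ([x, y, z] in m, in the coordinates of the camera as it stood for that picture, good to about 4 mm: a listed point, or the origin of a listed thing).
The state is a dict: "clock": time; "joint_pos": joint angles; "joint_vel": joint speeds; "tau": joint torques, N m; "eef_pos": TCP position; "tool_rot": TCP orientation; "ft_force": force on the tool from outside, world axes, zero at the start; "ft_torque": the same for the moment, N m; "grip_width": finger opening in m; "grasp_force": force on a finger pad.
Only numpy, scipy, OpenCV 4.12 (cv2) and the standard library are available. Lean on these libraries where they do the work, as an engineer would, in place of code of your own. Each camera call takes 0.05 s, during which the arm holds its last target. There are 200 camera calls.

## Working session

There is one attempt and no reset: what is moved stays moved. The work goes in short steps, Python scripts to look and compute and a tool call to move; the robot and the scene stay as the last step left them, time stands still between calls to the robot, and variables do not carry over. Pictures are saved under pics/ and viewed, at most 10 in all, crops included, and the job is handed in when it is done.

Besides the shell and the picture viewer there is one more tool, called after "Request:" in YAML: its name, and indented under it one key for each argument. carry_out: Moves the arm, as the interface text tells. Its arguments: {"type":"object","properties":{"increments":{"type":"array","items":{"type":"number"}}},"required":["increments"]}

```bash
mkdir -p pics; cat > h.py <<'E'
import numpy as np, cv2
from scipy.spatial.transform import Rotation as R
from workcell import bot
def att(c):
    a=np.array(c["attitude"],float)
    return a if a.shape==(3,3) else R.from_quat(a).as_matrix()
def world(c,p): return att(c)@np.array(p)+np.array(c["eye"])
def cloud(c,m):  # pinhole cams
    v,u=np.nonzero(m&(c["range_z"]>0)); z=c["range_z"][v,u]; K=c["mtx"]
    P=np.c_[(u-K[0,2])/K[0,0]*z,(v-K[1,2])/K[1,1]*z,z]
    return P@att(c).T+np.array(c["eye"])
def pix(c,p):
    q=att(c).T@(np.array(p)-np.array(c["eye"])); K=c["mtx"]; return (K@q/q[2])[:2].round()
def show(o=None):
    o=o or bot.get_obs(); print(o["clock"],np.round(o["eef_pos"],4),np.round(R.from_quat(o["tool_rot"]).as_matrix(),3).tolist(),np.round(o["ft_force"],1),o["grip_width"],o["grasp_force"],np.round(o["joint_pos"],2))
E
python3 - <<'E'
from h import *
show()
ims=[]
for n in ("scene","side"):
    c=bot.camera(n); print(n,c["eye"],c["attitude"]); cv2.imwrite(f"pics/{n}0.png",c["pixels"])
    for t in ("stand_top","bay_mouth","cassette","cassette_grip","lamp_handle","lamp_foot","mat_top","tester"):
        for d in bot.place_of(c,t)[:3]:
            w=world(c,d["xyz"]); print(t,round(d["p"],2),w.round(3),pix(c,w))
E
```

```text
0.0 [0.1437 0.4783 0.2304] [[-0.958, 0.288, -0.001], [0.288, 0.958, -0.002], [0.0, -0.002, -1.0]] [-0.7 -1.   0.8] 0.08541966124437712 0.0 [1.28 0.24 0.   1.34 0.   1.57]
scene [1.34779276 0.54124204 1.37718813] [ 0.45727503  0.8262203  -0.28779195 -0.15948463]
stand_top 0.95 [0.571 0.063 0.101] [329. 231.]
bay_mouth 0.81 [ 0.588 -0.029  0.082] [301. 226.]
cassette 0.87 [ 0.369  0.073 -0.001] [363. 209.]
cassette 0.82 [ 0.584 -0.208  0.002] [258. 216.]
cassette 0.69 [ 0.59  -0.022  0.039] [303. 235.]
cassette_grip 0.96 [0.367 0.081 0.069] [367. 196.]
cassette_grip 0.91 [ 0.583 -0.205  0.072] [256. 203.]
cassette_grip 0.77 [ 0.59  -0.02   0.111] [303. 222.]
lamp_handle 0.98 [0.574 0.062 0.241] [329. 203.]
lamp_foot 0.63 [0.577 0.062 0.104] [328. 232.]
mat_top 0.71 [ 0.645  0.445 -0.001] [429. 328.]
mat_top 0.58 [0.475 0.353 0.007] [426. 269.]
mat_top 0.42 [ 0.586 -0.025  0.083] [302. 226.]
tester 0.8 [ 0.599  0.036 -0.004] [317. 253.]
tester 0.41 [ 0.591 -0.022  0.11 ] [302. 222.]
side [-0.01118063 -0.85658984  1.22440299] [ 0.89318674 -0.24301149  0.11010238 -0.36199493]
stand_top 0.89 [0.577 0.057 0.103] [324. 203.]
stand_top 0.56 [0.581 0.057 0.103] [325. 203.]
cassette 0.81 [ 0.371  0.075 -0.004] [266. 245.]
cassette 0.68 [ 0.591 -0.023  0.041] [340. 231.]
cassette 0.63 [ 0.579 -0.21   0.003] [369. 281.]
cassette_grip 0.65 [ 0.589 -0.026  0.115] [342. 216.]
cassette_grip 0.56 [0.37  0.076 0.068] [265. 231.]
cassette_grip 0.55 [ 0.579 -0.208  0.075] [371. 266.]
lamp_handle 0.9 [0.579 0.061 0.248] [325. 169.]
lamp_handle 0.71 [ 0.604  0.03  -0.001] [335. 227.]
lamp_handle 0.64 [0.478 0.35  0.003] [259. 182.]
lamp_foot 0.96 [0.58  0.058 0.105] [325. 202.]
mat_top 0.56 [0.478 0.351 0.003] [259. 182.]
tester 0.74 [ 0.601  0.032 -0.   ] [333. 227.]
```

```bash
python3 - <<'E'
from h import *
a=cv2.imread("pics/scene0.png")[150:360,220:500]; b=cv2.imread("pics/side0.png")[130:300,220:446]
cv2.imwrite("pics/a.png",cv2.resize(a,None,fx=2.8,fy=2.8,interpolation=cv2.INTER_CUBIC))
cv2.imwrite("pics/b.png",cv2.resize(b,None,fx=3.5,fy=3.5,interpolation=cv2.INTER_CUBIC))
E
```

```text
(no output)
```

View pics/a.png

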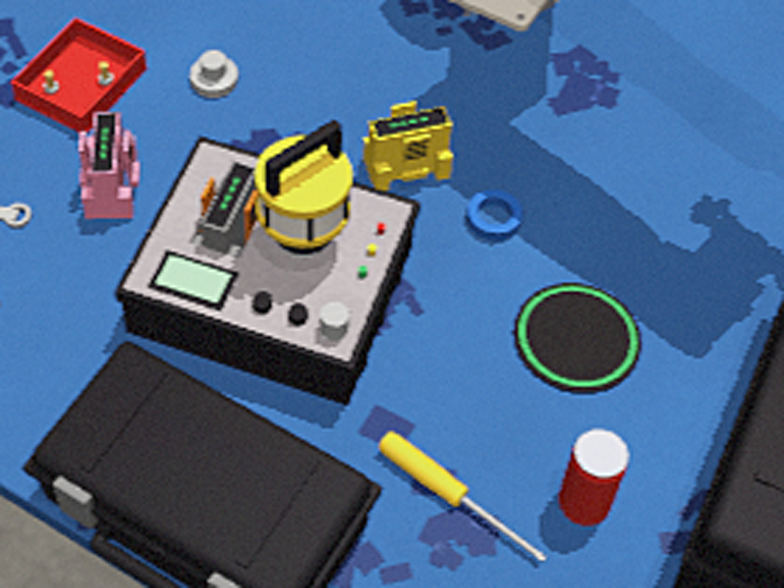

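View pics/b.png

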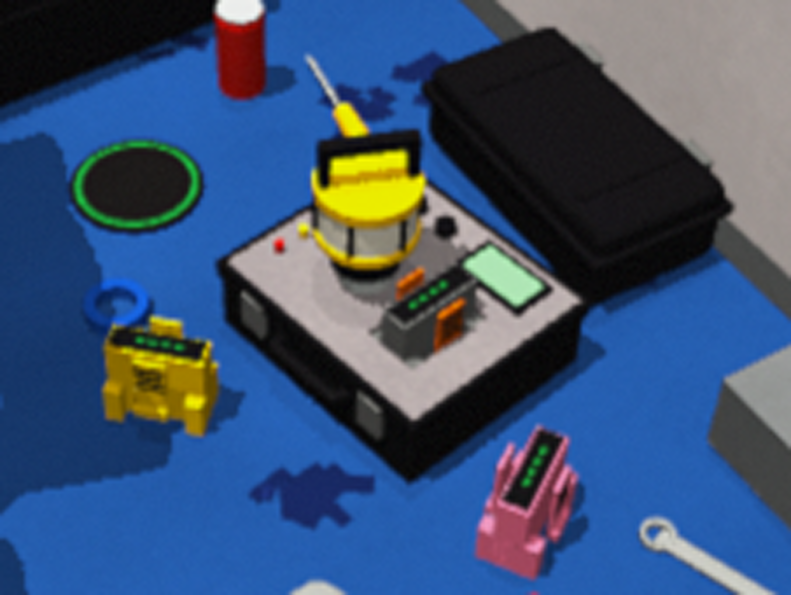

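Dark grey cassette with the orange catches is at crop a (230,205), in the tester, so scene pixel (302,222). That's the one meant. The pink (108,170) and yellow (405,145) ones stand loose on the bench and are look-alikes. The mat with the green ring is at crop a (577,337), i.e. (0.477,0.351). The blue tape at (495,213) and the can at (595,475) are its neighbours.

```bash
python3 - <<'E'
from h import *
A=np.ones((400,640),bool)
for n in ("scene","side"):
    c=bot.camera(n); P=cloud(c,A)
    near=lambda p,r:np.hypot(P[:,0]-p[0],P[:,1]-p[1])<r
    T=P[near((.6,.033),.2)&(abs(P[:,2]-.085)<.006)]
    r=cv2.minAreaRect(T[:,:2].astype(np.float32)); print(n,"tester",len(T),r,np.median(T[:,2]))
    H=P[near((.577,.06),.08)&(P[:,2]>.232)&(P[:,2]<.27)]
    m=H.mean(0); w,V=np.linalg.eigh(np.cov(H[:,:2].T)); r=cv2.minAreaRect(H[:,:2].astype(np.float32))
    print("handle",len(H),m.round(4),H[:,2].max(),np.degrees(np.arctan2(V[1,1],V[0,1])),r)
    S=P[near((.59,-.024),.07)&(P[:,2]>.118)&(P[:,2]<.132)]
    w,V=np.linalg.eigh(np.cov(S[:,:2].T)); print("cass top",len(S),cv2.minAreaRect(S[:,:2].astype(np.float32)),S[:,2].mean(),np.degrees(np.arctan2(V[1,1],V[0,1])))
    # mat: green ring
    hsv=cv2.cvtColor(c["pixels"],cv2.COLOR_BGR2HSV); g=(hsv[...,0]>45)&(hsv[...,0]<80)&(hsv[...,1]>120)&(hsv[...,2]>90)
    G=cloud(c,g); G=G[np.hypot(G[:,0]-.477,G[:,1]-.351)<.09]; print("mat",len(G),(G.min(0)+G.max(0))/2,np.ptp(G,axis=0))
    o=P[(P[:,2]>.03)&near((.477,.351),.13)]; print("tall near mat",len(o))
E
```

```text
scene tester 3663 ((0.5956985950469971, 0.032815828919410706), (0.3726866543292999, 0.2694372236728668), 11.474763870239258) 0.0840844753040928
handle 211 [0.5802 0.0615 0.2476] 0.25695284558764464 160.01435345038084 ((0.5770445466041565, 0.061121661216020584), (0.01802404411137104, 0.09030662477016449), 69.5921859741211)
cass top 286 ((0.5939552187919617, -0.023201603442430496), (0.0962541252374649, 0.05734589323401451), 9.744857788085938) 0.12403008314232972 -168.9043857710114
mat 274 [0.4755897  0.35314337 0.00599428] [0.13142649 0.12929104 0.01751618]
tall near mat 0
side tester 2835 ((0.6014364957809448, 0.03095892071723938), (0.3901503384113312, 0.27342966198921204), 11.027562141418457) 0.08375934189719492
handle 190 [0.5732 0.0549 0.2461] 0.25530600705783346 160.21629202244728 ((0.5744014382362366, 0.058069419115781784), (0.022623596712946892, 0.0891089215874672), 69.8530044555664)
cass top 283 ((0.5914930701255798, -0.01646067574620247), (0.08486009389162064, 0.09283313900232315), 79.80899047851562) 0.12312617159969338 -172.98795864382365
mat 189 [0.47728441 0.35014195 0.00399079] [0.12921459 0.13801182 0.01449638]
tall near mat 0
```

Request:
carry_out:
  increments: [8.5, 0, 0, -5.5, 0.057, 8.5, -4.6, -2.0, 0, 0, 8.5, -4.6, -2.0, 0, 0, 8.5, -4.6, -2.0, 0, 0, 8.5, -4.6, -2.0, 0, 0]

```text
clock: 1.62
eef_pos: [0.2904, 0.3397, 0.2865]
tool_rot: [0.173, 0.985, 0.0, 0.0]
ft_force: [2.0, 0.1, -0.1]
grip_width: 0.0849
grasp_force: 0.0
```

Request:
carry_out:
  increments: [8.5, -4.6, -2.0, 0, 0, 8.5, -4.6, -2.0, 0, 0, 8.5, -4.6, -2.0, 0, 0, 8.5, -4.6, -2.0, 0, 0, 8.5, -4.6, -2.0, 0, 0]

```text
clock: 2.25
eef_pos: [0.4725, 0.167, 0.2865]
tool_rot: [0.174, 0.985, 0.0, 0.0]
ft_force: [0.1, 0.8, -0.4]
grip_width: 0.0849
grasp_force: 0.0
```

Request:
carry_out:
  increments: [8.5, -4.6, -2.0, 0, 0, 8.5, -4.6, -2.0, 0, 0, 8.5, -4.2, -2.2, 0, 0, 8.5, 0, 0, 0, 0, 8.5, 0, 0, 0, 0]

```text
clock: 2.88
eef_pos: [0.5757, 0.0643, 0.286]
tool_rot: [0.174, 0.985, 0.0, -0.001]
ft_force: [0.6, 0.2, 0.8]
grip_width: 0.0847
grasp_force: 0.0
```

Request:
carry_out:
  increments: [8.5, -0.2, -0.4, 2.0, 0, 8.5, 0, 0, 2.0, 0, 8.5, 0, 0, 2.0, 0, 8.5, 0, 0, 0, 0, 3, 0, 0, 0, 0]

```text
clock: 3.5
eef_pos: [0.5766, 0.0606, 0.2275]
tool_rot: [0.173, 0.985, 0.0, 0.001]
ft_force: [0.5, 0.2, -0.4]
grip_width: 0.0695
grasp_force: 0.0
```

Request:
carry_out:
  increments: [2, 0, 0, 0, 0, 0.5, 0, 0, 0, 0, 0.5, 0, 0, 0, 0, 0.5, 0, 0, 0, 0, 0.5, 0, 0, 0, 0]

```text
clock: 4.12
eef_pos: [0.5769, 0.0594, 0.2268]
tool_rot: [0.174, 0.985, -0.0, 0.001]
ft_force: [0.7, -1.3, 2.4]
grip_width: 0.013
grasp_force: 59.6
```

Request:
carry_out:
  increments: [0.5, 0, 0, -0.6, 0, 0.5, 0, 0, -1.4, 0, 0.5, 0, 0, -1.5, 0, 0.5, 0, 0, -1.5, 0, 0.5, 0, 0, -1, 0]

```text
clock: 4.75
eef_pos: [0.5771, 0.0598, 0.288]
tool_rot: [0.174, 0.985, 0.0, 0.001]
ft_force: [0.2, 0.6, -6.4]
grip_width: 0.013
grasp_force: 58.7
```

Request:
carry_out:
  increments: [0.5, 0.6, 0.7, 0, 0, 0.5, 1.2, 1.5, 0, 0, 0.5, 1.76, 2.18, 0, 0, 0.5, 1.76, 2.18, 0, 0, 0.5, 1.76, 2.18, 0, 0]

```text
clock: 5.38
eef_pos: [0.5385, 0.1681, 0.2855]
tool_rot: [0.173, 0.985, -0.0, -0.001]
ft_force: [-0.0, -0.1, -4.6]
grip_width: 0.0131
grasp_force: 58.6
```

Request:
carry_out:
  increments: [0.5, 1.76, 2.18, 0, 0, 0.5, 1.76, 2.18, 0, 0, 0.5, 1.76, 2.18, 0, 0, 0.5, 1.76, 2.18, 0, 0, 0.5, 1.76, 2.18, 0, 0]

```text
clock: 6.0
eef_pos: [0.4927, 0.3004, 0.2855]
tool_rot: [0.173, 0.985, -0.0, -0.001]
ft_force: [0.5, 0.7, -5.1]
grip_width: 0.0128
grasp_force: 58.6
```

Request:
carry_out:
  increments: [0.5, 1.76, 2.18, 0, 0, 0.5, 1.2, 1.5, 0, 0, 0.5, 0.55, 0.7, 0, 0, 0.5, 0, 0, 0, 0, 0.5, 0, 0, 0, 0]

```text
clock: 6.62
eef_pos: [0.4768, 0.3509, 0.2863]
tool_rot: [0.174, 0.985, -0.0, 0.0]
ft_force: [-0.8, -0.1, -4.9]
grip_width: 0.0126
grasp_force: 58.6
```

```bash
python3 - <<'E'
from h import *
show(); ims=[]
for n in ("scene","side"):
    c=bot.camera(n)
    for t in ("lamp_foot","lamp_handle","mat_top"):
        for d in bot.place_of(c,t)[:1]: print(n,t,round(d["p"],2),world(c,d["xyz"]).round(3))
    u,v=pix(c,(.477,.351,.1)).astype(int); u=max(u,90);v=max(v,90); ims.append(cv2.resize(c["pixels"][v-90:v+90,u-90:u+90],(400,400)))
cv2.imwrite("pics/c.png",np.hstack(ims))
E
```

```text
6.625 [0.4768 0.3509 0.2863] [[-0.939, 0.343, 0.0], [0.343, 0.939, -0.001], [-0.0, -0.001, -1.0]] [-0.8 -0.1 -4.9] 0.012580050499225334 58.644545674324036 [ 0.63  0.42  0.4   1.55 -0.    0.98]
scene lamp_foot 0.83 [0.476 0.357 0.163]
scene lamp_handle 0.86 [0.474 0.352 0.303]
scene mat_top 0.57 [0.474 0.35  0.004]
side lamp_foot 0.86 [0.479 0.35  0.164]
side lamp_handle 0.56 [0.478 0.353 0.306]
side mat_top 0.8 [ 0.479  0.351 -0.   ]
```

View pics/c.png

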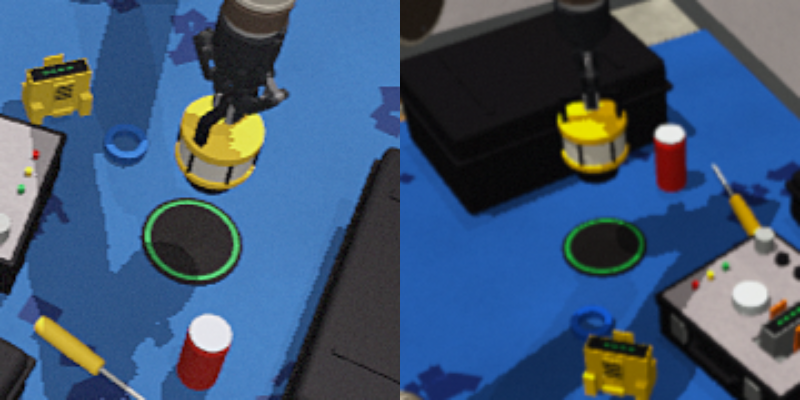

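The lamp hangs upright over the mat: foot at (207,180), mat centre at (192,240) in the left crop, nothing in the way. Its underside is at about 0.164 m, so I'm lowering it about 15.9 cm.

Request:
carry_out:
  increments: [0.5, 0, 0, 1.5, 0, 0.5, 0, 0, 2.5, 0, 0.5, 0, 0, 2.5, 0, 0.5, 0, 0, 2.5, 0, 0.5, 0, 0, 2.0, 0]

```text
clock: 7.65
eef_pos: [0.4762, 0.3514, 0.1752]
tool_rot: [0.174, 0.985, -0.0, -0.0]
ft_force: [0.2, -0.0, -4.4]
grip_width: 0.0129
grasp_force: 58.6
```

Request:
carry_out:
  increments: [0.5, 0, 0, 2.0, 0, 0.5, 0, 0, 1.2, 0, 0.5, 0, 0, 0.8, 0, 0.5, 0, 0, 0.3, 0, 0.5, 0, 0, 0.2, 0]

```text
clock: 8.28
eef_pos: [0.4769, 0.352, 0.1318]
tool_rot: [0.174, 0.985, 0.0, 0.0]
ft_force: [-0.3, -0.5, -5.6]
grip_width: 0.0131
grasp_force: 58.6
```

Request:
carry_out:
  increments: [0.5, 0, 0, 0.2, 0, 0.5, 0, 0, 0.1, 0, 0.5, 0, 0, 0.1, 0, 0.5, 0, 0, 0, 0, 0.5, 0, 0, 0, 0]

```text
clock: 8.9
eef_pos: [0.4765, 0.3517, 0.1274]
tool_rot: [0.174, 0.985, 0.0, 0.0]
ft_force: [0.2, 0.6, -5.6]
grip_width: 0.0128
grasp_force: 58.6
```

Request:
carry_out:
  increments: [0.5, 0, 0, 0.1, 0, 0.5, 0, 0, 0.1, 0, 0.5, 0, 0, 0.1, 0, 0.5, 0, 0, 0, 0, 0.5, 0, 0, 0, 0]

```text
clock: 9.52
eef_pos: [0.477, 0.352, 0.1269]
tool_rot: [0.174, 0.985, 0.001, 0.001]
ft_force: [-3.7, -2.7, 8.4]
grip_width: 0.0131
grasp_force: 60.5
```

Request:
carry_out:
  increments: [2.5, 0, 0, -0.1, 0, 4.5, 0, 0, 0, 0, 4.5, 0, 0, 0, 0, 4.5, 0, 0, 0, 0, 4.5, 0, 0, 0, 0]

```text
clock: 10.15
eef_pos: [0.4765, 0.3517, 0.1251]
tool_rot: [0.174, 0.985, -0.0, -0.0]
ft_force: [0.2, 0.1, -0.1]
grip_width: 0.0446
grasp_force: 0.0
```

Request:
carry_out:
  increments: [4.5, 0, 0, -1.0, 0, 4.5, 0, 0, -2.5, 0, 4.5, 0, 0, -4, 0, 4.5, 0, 0, -5, 0, 8.5, 0, 0, -4, 0]

```text
clock: 10.78
eef_pos: [0.4767, 0.3519, 0.2934]
tool_rot: [0.174, 0.985, 0.001, 0.001]
ft_force: [-0.4, 0.7, 0.2]
grip_width: 0.0618
grasp_force: 0.0
```

```bash
python3 - <<'E'
from h import *
show()
A=np.ones((400,640),bool)
for n in ("scene","side"):
    c=bot.camera(n)
    for t in ("lamp_foot","lamp_handle","stand_top","bay_mouth","cassette_grip","tester"):
        for d in bot.place_of(c,t)[:3]:
            if d["p"]>.5: print(n,t,round(d["p"],2),world(c,d["xyz"]).round(4))
    P=cloud(c,A); S=np.hypot(P[:,0]-.59,P[:,1]+.024)<.075
    g=(cv2.cvtColor(c["pixels"],cv2.COLOR_BGR2HSV)); o=(g[...,0]>5)&(g[...,0]<20)&(g[...,1]>170)&(g[...,2]>100)
    O=cloud(c,o); O=O[(np.hypot(O[:,0]-.59,O[:,1]+.024)<.075)]
    e=np.array([-.191,.982]); s=(O[:,:2]-[.59,-.024])@e
    for q in (O[s>0],O[s<0]): print("catch",len(q),q.mean(0).round(4) if len(q) else "",q[:,2].max() if len(q) else "")
    T=P[S&(abs(P[:,2]-.125)<.006)]; x=(T[:,:2]-[.59,-.024]); print("top",np.percentile(x@e,[3,50,97]).round(4),np.percentile(x@[.982,.191],[3,97]).round(4))
    u,v=pix(c,(.59,0,.1)).astype(int); cv2.imwrite(f"pics/d_{n}.png",cv2.resize(c["pixels"][v-45:v+45,u-45:u+45],(540,540),interpolation=cv2.INTER_CUBIC))
cv2.imwrite("pics/d.png",cv2.resize(np.hstack([cv2.imread(f"pics/d_{n}.png") for n in ("scene","side")]),(800,400)))
E
```

```text
10.775 [0.4767 0.3519 0.2934] [[-0.94, 0.342, 0.002], [0.342, 0.94, 0.002], [-0.001, 0.002, -1.0]] [-0.4  0.7  0.2] 0.06176928891067473 0.0 [0.64 0.42 0.41 1.56 0.   0.98]
scene lamp_foot 0.75 [0.4766 0.3577 0.0045]
scene lamp_handle 0.64 [ 0.6008  0.0343 -0.0049]
scene lamp_handle 0.58 [0.4746 0.3535 0.1411]
scene stand_top 0.84 [0.5708 0.0633 0.1001]
scene bay_mouth 0.92 [ 0.5885 -0.0227  0.0803]
scene cassette_grip 0.96 [0.3678 0.0794 0.0732]
scene cassette_grip 0.95 [ 0.5803 -0.2051  0.0694]
scene cassette_grip 0.74 [ 0.5928 -0.0179  0.1105]
scene tester 0.74 [ 0.6008  0.0355 -0.0034]
catch 26 [0.5915 0.0035 0.1162] 0.13031689060813556
catch 22 [ 0.5983 -0.0469  0.1145] 0.12670627817322955
top [-0.025   0.0013  0.0271] [-0.0397  0.0473]
side lamp_foot 0.71 [0.4799 0.3476 0.006 ]
side lamp_handle 0.68 [0.4767 0.351  0.1466]
side stand_top 0.95 [0.5751 0.0553 0.1031]
side bay_mouth 0.95 [ 0.5937 -0.0282  0.0835]
side bay_mouth 0.58 [ 0.7027 -0.3446  0.0011]
side cassette_grip 0.87 [0.3691 0.0762 0.0716]
side cassette_grip 0.86 [ 0.5925 -0.0244  0.1132]
side cassette_grip 0.74 [ 0.5807 -0.2067  0.0716]
side tester 0.56 [ 0.6017  0.0334 -0.0017]
catch 27 [ 0.5862 -0.0025  0.1209] 0.12987685634230695
catch 38 [ 0.5931 -0.0509  0.1128] 0.12882929961916867
top [-0.0294 -0.0045  0.0237] [-0.045   0.0389]
```

View pics/d.png

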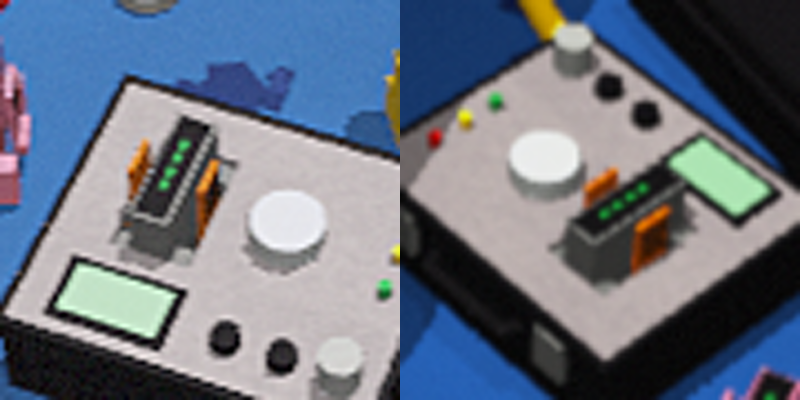

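Lamp stands upright on the mat at about (0.477, 0.352, 0.005), released. The catches are free now, orange tabs at (138,170)/(207,200) left and (600,187)/(650,240) right, and the white stand disc at (288,222) is close by. I'll descend with the fingers only 70 mm open so they clear the disc.

Request:
carry_out:
  increments: [7, 0, 0, 0, -0.109, 7, 0, 0, 0, -0.109, 7, 0, 0, 0, -0.109, 7, 0, 0, 0, -0.109, 7, 0, 0, 0, -0.109]

```text
clock: 12.1
eef_pos: [0.4765, 0.3517, 0.2902]
tool_rot: [-0.1, 0.995, -0.0, -0.0]
ft_force: [-0.3, -0.1, -1.2]
grip_width: 0.0698
grasp_force: 0.0
```

Request:
carry_out:
  increments: [7, -0.4, -4.3, 0, 0, 7, -0.4, -4.3, 0, 0, 7, -0.4, -4.3, 0, 0, 7, -0.4, -4.3, 0, 0, 7, -0.4, -4.3, 0, 0]

```text
clock: 12.72
eef_pos: [0.5383, 0.1434, 0.2903]
tool_rot: [-0.098, 0.995, -0.0, 0.0]
ft_force: [0.4, 1.0, 0.2]
grip_width: 0.0701
grasp_force: 0.0
```

Request:
carry_out:
  increments: [7, -0.5, -4.5, 0, 0, 7, -0.5, -4.5, 2, 0, 7, -0.5, -4.5, 2, 0, 7, -0.5, -4.1, 3, 0, 7, 0, 0, 1.5, 0]

```text
clock: 13.35
eef_pos: [0.5916, -0.0268, 0.203]
tool_rot: [-0.096, 0.995, -0.0, -0.001]
ft_force: [-0.5, 1.0, -0.3]
grip_width: 0.0698
grasp_force: 0.0
```

```bash
python3 - <<'E'
from h import *
show()
c=bot.camera("wrist"); print(c["mtx"],c["eye"],np.round(att(c),3).tolist())
for t in ("cassette_grip","bay_mouth","stand_top"):
    for d in bot.place_of(c,t)[:2]: print(t,round(d["p"],2),world(c,d["xyz"]).round(4))
g=(cv2.cvtColor(c["pixels"],cv2.COLOR_BGR2HSV)); o=(g[...,0]>5)&(g[...,0]<20)&(g[...,1]>170)&(g[...,2]>80)
K=c["mtx"]; n,l,st,ce=cv2.connectedComponentsWithStats(o.astype(np.uint8))
for i in range(1,n):
    if st[i,4]<60: continue
    v,u=np.nonzero((l==i)&(c["range_z"]>0)); x=(u-K[0,2])/K[0,0]; y=(v-K[1,2])/K[1,1]; r=np.hypot(x,y)+1e-9; z=c["range_z"][v,u]
    P=np.c_[x/r*np.tan(r)*z,y/r*np.tan(r)*z,z]@att(c).T+c["eye"]
    T=P[P[:,2]>np.percentile(P[:,2],95)-.004]
    w,V=np.linalg.eigh(np.cov(T[:,:2].T)); print("orange",st[i],len(T),T.mean(0).round(4),((T.min(0)+T.max(0))/2).round(4),np.degrees(np.arctan2(V[1,1],V[0,1])))
cv2.imwrite("pics/e.png",c["pixels"])
E
```

```text
13.35 [ 0.5916 -0.0268  0.203 ] [[-0.982, -0.19, -0.003], [-0.19, 0.982, -0.0], [0.003, 0.0, -1.0]] [-0.5  1.  -0.3] 0.06976444035053139 0.0 [-0.05  0.44  0.22  1.35 -0.   -0.24]
[[309.70691629   0.         317.61984874]
 [  0.         309.70691629 200.45359923]
 [  0.           0.           1.        ]] [ 0.51010194 -0.0423951   0.34424785] [[-0.19, 0.929, 0.317], [0.982, 0.179, 0.063], [0.001, 0.323, -0.946]]
cassette_grip 0.6 [ 0.5797 -0.2076  0.0735]
stand_top 0.84 [0.5748 0.055  0.0974]
orange [284 173  12  57 457] 171 [ 0.5954 -0.0489  0.1262] [ 0.5964 -0.0491  0.1256] -168.2984816906561
orange [344 173  13  56 489] 193 [ 5.853e-01 -3.000e-04  1.262e-01] [ 5.864e-01 -3.000e-04  1.257e-01] -169.03662024501517
```

View pics/e.png

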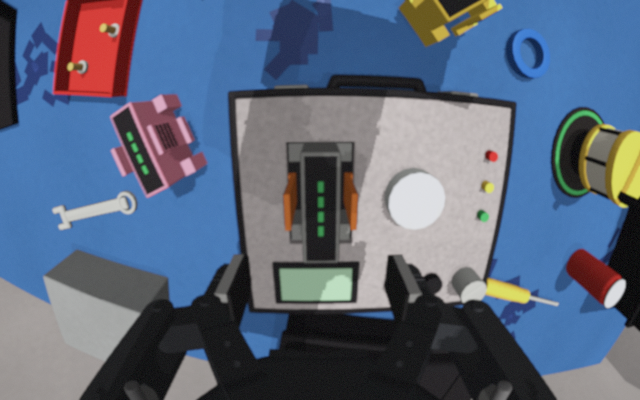

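Wrist view: the catches are at (290,202) and (350,202), with top centres 50 mm apart, 126 mm high and a yaw of 11.3°, all as expected. Their midpoint is (0.591, -0.0245), agreeing with the other cameras, so I'm descending with a 2 mm shift.

Request:
carry_out:
  increments: [7, 0, 0.2, 2, 0, 7, 0, 0, 2.5, 0, 7, 0, 0, 1.5, 0, 7, 0, 0, 1, 0, 7, 0, 0, 0.5, 0]

```text
clock: 14.18
eef_pos: [0.5918, -0.0217, 0.1304]
tool_rot: [-0.098, 0.995, -0.0, 0.0]
ft_force: [-0.2, 0.0, 0.0]
grip_width: 0.0699
grasp_force: 0.0
```

Request:
carry_out:
  increments: [7, 0, 0, 1, 0, 7, 0, 0, 1, 0, 7, 0, 0, 0.8, 0, 7, 0, 0, 0.6, 0, 7, 0, 0, 0, 0]

```text
clock: 14.8
eef_pos: [0.5912, -0.0221, 0.0956]
tool_rot: [-0.098, 0.995, 0.0, -0.001]
ft_force: [-0.4, -0.4, 0.7]
grip_width: 0.0697
grasp_force: 0.0
```

Request:
carry_out:
  increments: [6, 0, 0, 0.2, 0, 5.6, 0, 0, 0, 0, 5.2, 0, 0, 0, 0, 4.8, 0, 0, 0, 0, 4.5, 0, 0, 0, 0]

```text
clock: 15.42
eef_pos: [0.5922, -0.0221, 0.0954]
tool_rot: [-0.098, 0.995, -0.0, 0.001]
ft_force: [0.0, -1.9, 6.2]
grip_width: 0.0452
grasp_force: 5.5
```

Request:
carry_out:
  increments: [4, 0, 0, 0, 0, 3.5, 0, 0, 0, 0, 3.5, 0, 0, 0, 0, 3.5, 0, 0, 0, 0, 3.5, 0, 0, 0, 0]

```text
clock: 16.05
eef_pos: [0.5927, -0.023, 0.0967]
tool_rot: [-0.098, 0.995, -0.001, 0.002]
ft_force: [-1.5, -3.6, 11.0]
grip_width: 0.0357
grasp_force: 34.5
```

Request:
carry_out:
  increments: [2, 0, 0, 0, 0, 2, 0, 0, 0, 0, 2, 0, 0, 0, 0, 2, 0, 0, 0, 0, 2, 0, 0, 0, 0]

```text
clock: 16.68
eef_pos: [0.5929, -0.0229, 0.0976]
tool_rot: [-0.098, 0.995, -0.001, 0.002]
ft_force: [-3.9, -3.2, 14.4]
grip_width: 0.0322
grasp_force: 60.4
```

```bash
python3 - <<'E'
from h import *
show(); ims=[]
for n in ("scene","side","wrist"):
    c=bot.camera(n)
    u,v=(320,200) if n=="wrist" else pix(c,(.591,-.024,.11)).astype(int); h=70 if n=="wrist" else 35; ims.append(cv2.resize(c["pixels"][v-h:v+h,u-h:u+h],(266,266),interpolation=cv2.INTER_CUBIC))
cv2.imwrite("pics/f.png",np.hstack(ims))
E
```

```text
16.675 [ 0.5929 -0.0229  0.0976] [[-0.981, -0.194, 0.004], [-0.194, 0.981, -0.002], [-0.004, -0.003, -1.0]] [-3.9 -3.2 14.4] 0.03223593487773508 60.35511553287506 [-0.04  0.51  0.04  1.1  -0.   -0.23]
```

View pics/f.png

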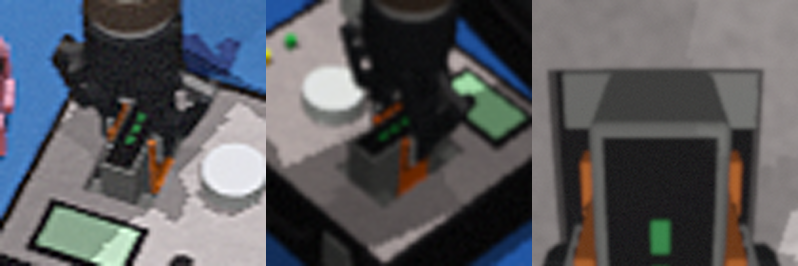

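Width follows the spring (5.5 N at 45 mm), then the soft stops, so both catches are fully pressed, with orange tabs in the pads at (120,120)/(160,165) left. Now drawing up slowly.

Request:
carry_out:
  increments: [2, 0, 0, -0.4, 0, 2, 0, 0, -0.4, 0, 2, 0, 0, -0.4, 0, 2, 0, 0, -0.4, 0, 2, 0, 0, -0.4, 0]

```text
clock: 17.45
eef_pos: [0.5909, -0.0226, 0.1135]
tool_rot: [-0.098, 0.995, -0.0, -0.001]
ft_force: [0.5, -4.9, -5.6]
grip_width: 0.0317
grasp_force: 59.8
```

Request:
carry_out:
  increments: [2, 0, -0.1, -0.6, 0, 2, 0, 0, -0.8, 0, 2, 0, 0, -0.8, 0, 2, 0, 0, -0.8, 0, 2, 0, 0, -0.6, 0]

```text
clock: 18.08
eef_pos: [0.592, -0.0222, 0.1513]
tool_rot: [-0.098, 0.995, 0.001, 0.001]
ft_force: [-0.1, -0.3, -3.8]
grip_width: 0.0315
grasp_force: 60.3
```

```bash
python3 - <<'E'
from h import *
show(); ims=[]
for n in ("scene","side"):
    c=bot.camera(n)
    for t in ("cassette","cassette_grip","lamp_foot"):
        for d in bot.place_of(c,t)[:3]: print(n,t,round(d["p"],2),world(c,d["xyz"]).round(3))
    u,v=pix(c,(.591,-.024,.12)).astype(int); h=50; ims.append(cv2.resize(c["pixels"][v-h:v+h,u-h:u+h],(400,400),interpolation=cv2.INTER_CUBIC))
cv2.imwrite("pics/g.png",np.hstack(ims))
E
```

```text
18.075 [ 0.592  -0.0222  0.1513] [[-0.981, -0.195, 0.001], [-0.195, 0.981, 0.002], [-0.001, 0.001, -1.0]] [-0.1 -0.3 -3.8] 0.03152814208656542 60.323342084884644 [-0.04  0.46  0.12  1.22  0.   -0.24]
scene cassette 0.98 [ 0.592 -0.018  0.091]
scene cassette 0.78 [ 0.583 -0.208 -0.001]
scene cassette 0.7 [ 0.366  0.078 -0.001]
scene cassette_grip 0.86 [0.369 0.08  0.069]
scene cassette_grip 0.82 [ 0.59  -0.021  0.161]
scene cassette_grip 0.76 [ 0.581 -0.203  0.07 ]
scene lamp_foot 0.76 [0.476 0.355 0.005]
side cassette 0.9 [ 0.367  0.074 -0.004]
side cassette 0.73 [ 0.591 -0.021  0.094]
side cassette_grip 0.93 [0.369 0.073 0.071]
side cassette_grip 0.89 [ 0.59  -0.024  0.164]
side cassette_grip 0.68 [ 0.581 -0.206  0.073]
side lamp_foot 0.95 [0.479 0.351 0.004]
side lamp_foot 0.42 [ 0.72   0.329 -0.001]
side lamp_foot 0.39 [0.479 0.353 0.148]
```

View pics/g.png

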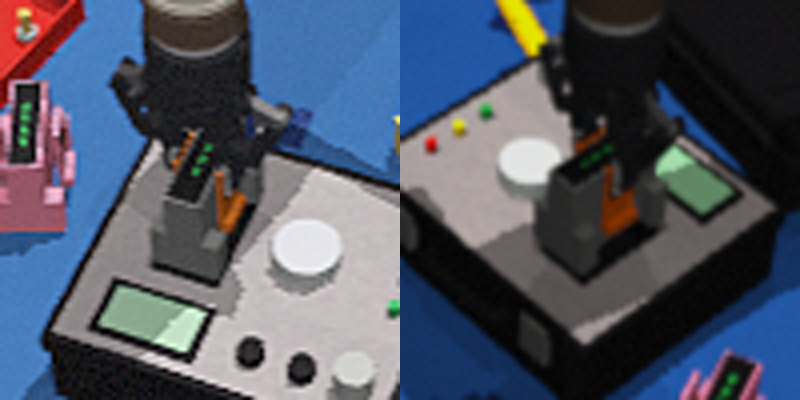

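The cassette is out (underside about 92 mm, shown above the bay at (190,265) left). It hangs upright in the pads. I'll raise it another 8 cm and hold it still.

Request:
carry_out:
  increments: [2, 0, 0, -1, 0, 2, 0, 0, -2, 0, 2, 0, 0, -2, 0, 2, 0, 0, -2, 0, 2, 0, 0, -1, 0]

```text
clock: 19.1
eef_pos: [0.5925, -0.023, 0.2323]
tool_rot: [-0.098, 0.995, -0.0, 0.001]
ft_force: [-0.4, 0.1, -3.1]
grip_width: 0.032
grasp_force: 60.3
```

Request:
carry_out:
  increments: [2, 0, 0, 0, 0, 2, 0, 0, 0, 0, 2, 0, 0, 0, 0, 2, 0, 0, 0, 0, 2, 0, 0, 0, 0]

```text
clock: 19.73
eef_pos: [0.5916, -0.023, 0.23]
tool_rot: [-0.098, 0.995, 0.0, -0.0]
ft_force: [-0.2, -0.1, -3.4]
grip_width: 0.0316
grasp_force: 60.3
```

```bash
python3 - <<'E'
from h import *
show(); ims=[]
for n in ("scene","side"):
    c=bot.camera(n)
    for t in ("cassette","lamp_foot"):
        for d in bot.place_of(c,t)[:3]: print(n,t,round(d["p"],2),world(c,d["xyz"]).round(3))
    ims.append(c["pixels"][120:360,220:470] if n=="scene" else c["pixels"][90:330,200:450])
cv2.imwrite("pics/i.png",cv2.resize(np.hstack(ims),(800,384)))
E
```

```text
19.725 [ 0.5916 -0.023   0.23  ] [[-0.981, -0.195, -0.001], [-0.195, 0.981, -0.0], [0.001, 0.0, -1.0]] [-0.2 -0.1 -3.4] 0.03157692294693111 60.33404231071472 [-0.04  0.43  0.27  1.41 -0.   -0.24]
scene cassette 0.82 [ 0.368  0.08  -0.001]
scene cassette 0.74 [ 0.591 -0.02   0.171]
scene cassette 0.74 [ 0.59  -0.021  0.244]
scene lamp_foot 0.65 [0.474 0.352 0.007]
side cassette 0.76 [ 0.594 -0.023  0.175]
side cassette 0.68 [ 0.372  0.075 -0.001]
side cassette 0.65 [ 0.576 -0.209  0.003]
side lamp_foot 0.67 [0.479 0.348 0.002]
```

View pics/i.png

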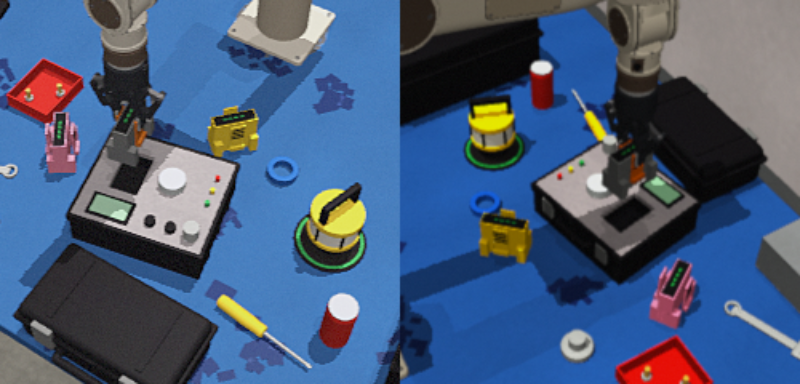

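The cassette is held upright above the empty bay at (130,175), with its underside at 0.173 m, 8.8 cm above the tester's top. The lamp stands on the mat at (330,240), and everything else is untouched.

```bash
python3 -c "
from workcell import bot
print(bot.job_done())"
```

```text
the job is handed in; nothing more can be done
None
```

The job is handed in: the lamp stands released and upright on the mat, and the cassette is held still by its pinched catches, about 9 cm above the tester's top, after about 20 s of the 58 s allowed.

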